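# Square up and close a stack-drilling jig

### The job

Get the plywood blanks ready for stack drilling: lay the scrap cover board (same outline, but thicker) on top of the untidy pile in the drill jig, then tap the whole pile from its open near side and open right end until every edge, the board's too, is flush against the jig's far and left stop blocks. Then swing the hinged leaf down over the pile, press it firmly home, and leave it closed with the pile still square. Leave everything else on the bench where it is.

Things in the scene. Friction and masses are not known exactly. Their poses are not given: they have to be found in the camera images.
- jig: leaf drill jig fixed to the bench: aluminium base plate 10 mm thick, from x -80 to +70 and y -93 to +117 mm, with two rest strips that carry the pile, three dark steel stop blocks rising to 41 mm above the bench, and a hinge at its left end. Origin on the bench below jig_seat; x away from the robot, y to the left, z up. Open at its near (-x) side and right (-y) end
- jig_seat (a point): point level with the rest strips' tops, 15 mm above the bench, with the jig's axes: the middle of a squared-up pile's underside. The strips (5 mm high, x -28 to +28, at y = +-24 to +-36 mm) leave 5 mm of air between pile and base plate elsewhere. A blank or board flush against all three blocks has its origin at x = 0, y = 0 from here and its axes along the jig's
- far_stop (a point): middle of the two far stop blocks' faces (they face the robot), at x = +30 mm in the jig, at the rest strips' height. The blocks are 24 mm wide and centred 36 mm to either side (y) of this point, with an open gap of 48 mm between them, where a finger can enter
- left_stop (a point): middle of the left stop block's face (it faces the right end), at y = +50 mm in the jig, at the rest strips' height; the block is 26 mm wide (x) and 14 mm thick
- leaf (a joint): angle of the jig's hinged leaf: 0 = home, lying level over the pile; grows as it opens, up to 2.0; at 1.57 it stands upright over the hinge, with more it leans away from the pile. A stiff hinge: it stays where it is left and takes about 0.22 N m to turn
- leaf_hinge (a point): the leaf's hinge axis, running along the jig's x, 86 mm to the left (+y) of the jig's origin and 48.5 mm above the bench; goes with the jig
- leaf_end (a point): middle of the leaf's free end, on its outer face (the top when home). The leaf is an aluminium bar 44 mm wide (jig's x), 8 mm thick, reaching 160 mm from the hinge axis in its mid-thickness; two steel drill bushings stand 4 mm proud of the outer face, 50 and 122 mm from the axis. Home, its underside is 0.5 mm above the covered pile and its end overhangs the pile by 24 mm
- board: scrap cover board of brown wood, 60 x 100 x 9 mm, long side along its y: the same outline as the blanks but thicker; lies flat on the bench right of the jig. Origin at the centre of its underside
- blank1: plain plywood blank, 60 x 100 x 4 mm, long side along its y; origin at the centre of its underside. The lowest of the five in the untidy pile lying on the jig's rest strips, each blank 7 to 18 mm off the stops and a little turned
- blank2: plain plywood blank, 60 x 100 x 4 mm, long side along its y; origin at the centre of its underside. The second from below in the untidy pile lying on the jig's rest strips, each blank 7 to 18 mm off the stops and a little turned
- blank3: plain plywood blank, 60 x 100 x 4 mm, long side along its y; origin at the centre of its underside. The third in the untidy pile lying on the jig's rest strips, each blank 7 to 18 mm off the stops and a little turned
- blank4: plain plywood blank, 60 x 100 x 4 mm, long side along its y; origin at the centre of its underside. The fourth in the untidy pile lying on the jig's rest strips, each blank 7 to 18 mm off the stops and a little turned
- blank5: plain plywood blank, 60 x 100 x 4 mm, long side along its y; origin at the centre of its underside. The top one in the untidy pile lying on the jig's rest strips, each blank 7 to 18 mm off the stops and a little turned
- offcut: bystander: pale wooden offcut, 32 x 130 x 18 mm, long side along its y, on the bench right of the jig; origin at the centre of its underside
- tape: bystander: black tape measure, 62 x 32 x 58 mm high, beyond the jig; origin at the centre of its underside
- jar: bystander: round clear jar with a steel cap, 60 mm across, 62 mm high, beyond the jig; origin at the centre of its underside
- screwdriver: bystander: screwdriver lying on the bench left of the jig, about 200 mm long
- mug: bystander: white mug, 82 mm across, 95 mm high, on the left; origin at the centre of its underside
- bitcase: bystander: flat grey drill-bit case, 75 x 125 x 22 mm, on the right; origin at the centre of its underside
- square: bystander: try square, dark wooden stock 24 x 110 x 16 mm with a steel blade 160 mm long, lying on the far left; origin under the middle of the stock
Things that resemble listed ones, but are neither listed nor needed, are in the scene too. What is shaped like the blank5 but orange or pink is not meant. There is more than one size of the board; the one meant has the size given above.

How it is judged (in metres and radians):
On the way, in this order (a step that is already met when the one before it is completed fails the run):
1. the cover board lies flat on top of the pile, within 35 mm of its proper place, let go (z of board in the frame of jig_seat between 0.018 and 0.0225 m and angle between board's own z axis and vertical below 0.06 rad and horizontal distance between board and jig_seat below 0.035 m and contact force between board and the fingers below 0.1 N), for 0.2 s.
2. the pile is square: all five blanks and the board within 2.5 mm of flush with the far and left stops and not turned more than 0.03 rad, while the leaf is still open (x of blank1 in the frame of jig_seat between -0.0025 and 0.0025 m and y of blank1 in the frame of jig_seat between -0.0025 and 0.0025 m and angle between the x axis of each of blank1, blank2, blank3, blank4, blank5, board and the x axis of jig_seat, either way round below 0.03 rad and x of blank2 in the frame of jig_seat between -0.0025 and 0.0025 m and y of blank2 in the frame of jig_seat between -0.0025 and 0.0025 m and x of blank3 in the frame of jig_seat between -0.0025 and 0.0025 m and y of blank3 in the frame of jig_seat between -0.0025 and 0.0025 m and x of blank4 in the frame of jig_seat between -0.0025 and 0.0025 m and y of blank4 in the frame of jig_seat between -0.0025 and 0.0025 m and x of blank5 in the frame of jig_seat between -0.0025 and 0.0025 m and y of blank5 in the frame of jig_seat between -0.0025 and 0.0025 m and x of board in the frame of jig_seat between -0.0025 and 0.0025 m and y of board in the frame of jig_seat between -0.0025 and 0.0025 m and z of board in the frame of jig_seat between 0.018 and 0.0225 m and angle between board's own z axis and vertical below 0.06 rad and value of joint leaf above 0.5 rad), for 0.2 s.
3. the leaf is home (within 0.03 rad) and the fingers press it with more than 4 N (value of joint leaf below 0.03 rad and contact force between the fingers and jig above 4 N), for 0.05 s.
At the end, for the whole second after the job is handed in: All five blanks and the cover board on top lie within 2.5 mm of flush with the far and left stop blocks and turned less than 0.03 rad from them, the board flat and at rest on the pile, and the leaf home (within 0.03 rad) (x of blank1 in the frame of jig_seat between -0.0025 and 0.0025 m and y of blank1 in the frame of jig_seat between -0.0025 and 0.0025 m and angle between the x axis of each of blank1, blank2, blank3, blank4, blank5, board and the x axis of jig_seat, either way round below 0.03 rad and x of blank2 in the frame of jig_seat between -0.0025 and 0.0025 m and y of blank2 in the frame of jig_seat between -0.0025 and 0.0025 m and x of blank3 in the frame of jig_seat between -0.0025 and 0.0025 m and y of blank3 in the frame of jig_seat between -0.0025 and 0.0025 m and x of blank4 in the frame of jig_seat between -0.0025 and 0.0025 m and y of blank4 in the frame of jig_seat between -0.0025 and 0.0025 m and x of blank5 in the frame of jig_seat between -0.0025 and 0.0025 m and y of blank5 in the frame of jig_seat between -0.0025 and 0.0025 m and x of board in the frame of jig_seat between -0.0025 and 0.0025 m and y of board in the frame of jig_seat between -0.0025 and 0.0025 m and z of board in the frame of jig_seat between 0.018 and 0.0225 m and angle between board's own z axis and vertical below 0.06 rad and value of joint leaf below 0.03 rad and linear speed of board below 0.01 m/s); the robot touches nothing.
It fails at once if a bystander (offcut, tape, jar, screwdriver, mug, bit case or square) is moved more than 20 mm (distance of any of offcut, tape, jar, screwdriver, mug, bitcase, square from where it was at the start of the episode above 0.02 m).
It also fails if it takes over 64 s, if anything falls off the work surface, if the arm or the gripper's body presses on something with over 40 N, if the wrist force passes 120 N, or if a joint passes its speed limit or range.

### The arm

A 6-joint arm with a two-finger parallel gripper is mounted at the origin on the work surface. World frame = base frame: x ahead of the robot, y to its left, z up, the work surface at z = 0. Lengths are in mm, angles in rad, forces in N, time in s.
With the tool pointing down it reaches from about 275 to 825 mm from the base axis. Payload 4.9 kg.
Tool frame: the origin (TCP) lies at the very end of the fingers, on their centre line; the grasp point (between the pads) lies 19 mm behind it; z points along the fingers, y is the line along which they close (so a half turn about z gives the same grasp; the last joint's range is limited). The gripper opens to 85 mm and grips with 20 to 120 N. Pads are 22 mm wide; open, the fingers measure 114 mm over their backs; the gripper's body (76 mm by 85 mm) begins 54 mm behind the grasp point. The pads swing forward as they close: fully open they stand 13 mm farther back than shut.
Start: joints at [-1.433, 0.326, -0.193, 1.052, 0, 1.437], TCP at [147.668, -529.823, 231.281] pointing down, gripper open.
Joint ranges: [-2.65, 2.65], [-0.97, 1.79], [-1.3, 1.35], [-1.93, 2.1], [-1.47, 1.37], [-3.14, 3.14]. Speed limits (rad/s): [2.57, 2.57, 3.14, 3.14, 3.14, 3.14].

### API

Orientations are given as [roll, pitch, yaw] about the fixed x, y, z axes, in that order (R = Rz(yaw) Ry(pitch) Rx(roll)).
In Python, from bench import bot, solve_ik, imaging gives the robot as it stands. Calls block until the motion is done:
- bot.move_ptp(position, orientation): joint-space move of the TCP to a pose.
- bot.movel(position, rot=None, max_speed=150, threshold=None): straight line of the TCP; rot=None keeps the orientation; max_speed is the mean speed in mm/s. With threshold (N) it stops when the force on the tool has changed by that much, and returns True; else False.
- bot.move_j(angles): joint-space move.
- bot.grip(opening, effort=None): opening from 0.0 (shut) to 1.0 (fully open); effort is the grip in N (None keeps the last); returns when the fingers have stopped.
- bot.dwell(seconds).
- solve_ik(position, orientation): joint angles nearest the present ones, or None.
- bot.get_state(): the state.
- imaging.capture(name): name is "scene" or "top"; returns the picture (400x640x3 uint8, blue, green, red); there is no depth.
- imaging.camera_model(name): a dict with "K" (3x3 intrinsics, pixels), "position" and "rotation" of the camera in the world. Camera axes: x right, y up, looking along -z (the intrinsics and any distortion apply to the point x, -y, -z); pixel columns grow to the right and rows downward; lengths in mm; the calibration is good to about 2 mm. A picture is of the moment at which its call begins. camera_model takes no time and is no camera call.
A pose or a line that the arm cannot do raises bot.IKError and nothing moves.
- bot.sign_off(): hands the job in; it is judged then, once.
The state is a dict: "t": time; "qpos": joint angles; "joint_velocities": joint speeds; "effort": joint torques, N m; "tcp_pos": TCP position; "orientation": TCP orientation; "contact_force": force on the tool from outside, world axes, zero at the start; "wrist_torque": the same for the moment, N m; "opening": opening from 0.0 (shut) to 1.0 (fully open); "gripper_force": force on a finger pad.
Only numpy, scipy, OpenCV 4.12 (cv2) and the standard library are available. Lean on these libraries where they do the work, as an engineer would, in place of code of your own. Each camera call takes 0.05 s, during which the arm holds its last target. There are 200 camera calls.

## Working session

There is one attempt and no reset: what is moved stays moved. The work goes in short steps, each a Python script; the robot and the scene stay as the last script left them, time stands still between calls to the robot, and variables do not carry over. Pictures are saved under pics/ and viewed, at most 10 in all, crops included, and the job is handed in when it is done.

```bash
ls; mkdir -p pics; python3 - <<'E'
from bench import bot, imaging
import cv2, numpy as np
for n in ("scene","top"):
    cv2.imwrite(f"pics/{n}0.png", cv2.resize(imaging.capture(n),(800,500),interpolation=cv2.INTER_CUBIC))
    m=imaging.camera_model(n); print(n,{k:np.round(v,3).tolist() if not isinstance(v,str) else v for k,v in m.items()})
s=bot.get_state();print(s["t"],s["tcp_pos"],s["orientation"],s["opening"])
E
```

```text
pics
scene {'K': [[445.334, 0.0, 313.08], [0.0, 445.334, 193.406], [0.0, 0.0, 1.0]], 'position': [929.564, -593.947, 1113.113], 'rotation': [0.622, 0.005, 0.575]}
top {'K': [[512.844, 0.0, 314.017], [0.0, 512.844, 197.663], [0.0, 0.0, 1.0]], 'position': [206.545, 49.195, 1668.231], 'rotation': [0.187, -0.007, -1.558]}
0.1 [ 147.5967045  -529.28733955  230.60134077] [-3.14008628e+00 -1.96286522e-04  2.71781826e-01] 0.9981435154953707
```

View pics/scene0.png

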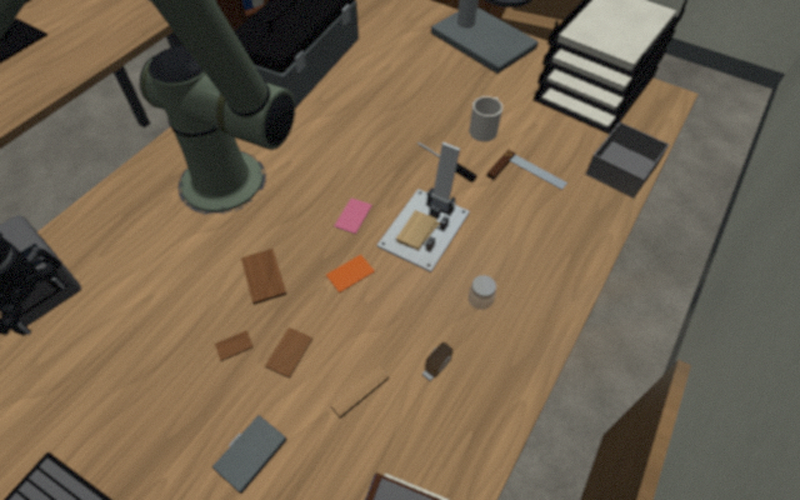

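View pics/top0.png

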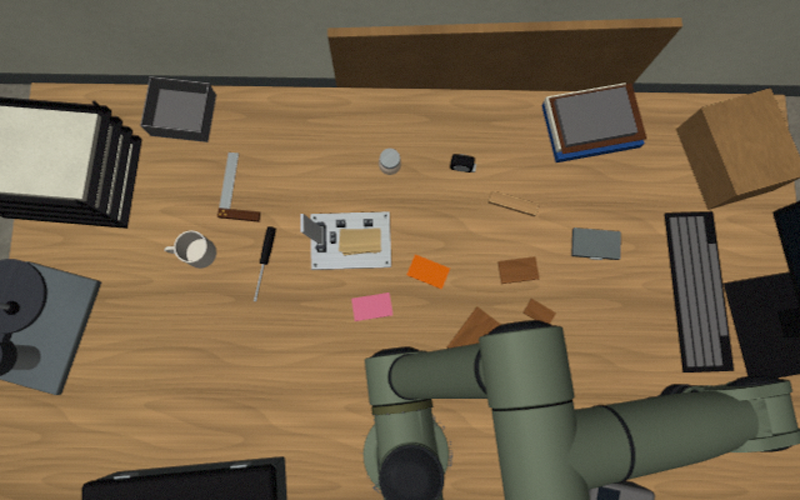

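Scene shows the jig at about (425,230), a mid-sized brown board at (289,352) (likely ours; larger at (264,275), smaller at (234,345)); the top view has jig (350,240) and board (519,270). Next, enlarged crops.

```bash
cat > h.py <<'E'
from bench import bot, solve_ik, imaging
import numpy as np, cv2
from scipy.spatial.transform import Rotation as Ro
from scipy.optimize import least_squares
def proj(n,P,conv="rpy"):
    m=imaging.camera_model(n); r=np.array(m["rotation"],float)
    R=r if r.shape==(3,3) else (Ro.from_euler("xyz",r) if conv=="rpy" else Ro.from_rotvec(r)).as_matrix()
    p=(np.atleast_2d(P)-np.array(m["position"]))@R; p=p*[1,-1,-1]
    u=p@np.array(m["K"]).T; return u[:,:2]/u[:,2:]
def avg(n,k=4): return np.mean([imaging.capture(n).astype(float) for _ in range(k)],0)
def tri(pt,ps,x0=(450,0,20)):
    f=lambda X: np.r_[proj("top",X)[0]-pt,proj("scene",X)[0]-ps]
    s=least_squares(f,x0); return s.x,np.abs(s.fun).max()
def crop(I,c0,r0,w,h,k): return cv2.resize(np.clip(I[r0:r0+h,c0:c0+w],0,255).astype(np.uint8),(w*k,h*k),interpolation=cv2.INTER_CUBIC)
E
python3 - <<'E'
from h import *
print("keys",imaging.camera_model("top").keys())
for c in("rpy","rv"): print(c,proj("top",[[0,0,0]],c),proj("scene",[[0,0,0]],c))
T,S=avg("top"),avg("scene"); np.savez("i0.npz",T=T,S=S)
O=np.zeros((600,800,3),np.uint8)
O[:285,:400]=crop(T,240,165,80,57,5); O[285:600,:200]=crop(T,395,195,40,63,5)
O[285:600,200:400]=crop(S,212,250,40,63,5); O[:550,400:]=crop(S,298,110,80,110,5)
cv2.imwrite("pics/c1.png",O)
E
```

```text
keys dict_keys(['K', 'position', 'rotation'])
rpy [[325.32676206 362.29863554]] [[178.21057184 143.94947111]]
rv [[388.88617464 328.31160637]] [[101.29119828 113.64022274]]
```

View pics/c1.png

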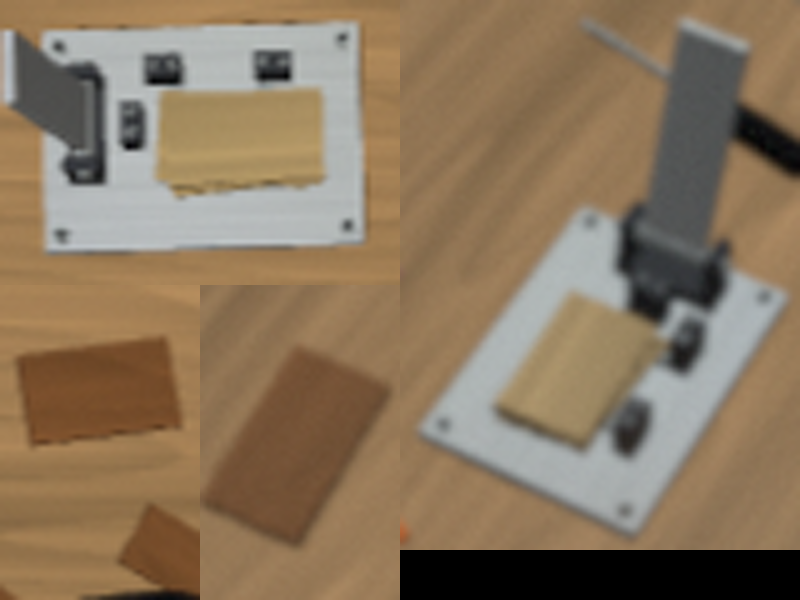

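The crops show plate corners, board corners, the pile and leaf end clearly; fitting poses from both views.

```bash
cat > fit.py <<'E'
from h import *
def o(pts,c0,r0,ox,oy,k=5): return [((u-ox+.5)/k-.5+c0,(v-oy+.5)/k-.5+r0) for u,v in pts]
def rect(p,c): 
    x,y,yaw,z=p; R=Ro.from_euler("z",yaw).as_matrix(); return np.array([[a,b,0] for a,b in c])@R.T+[x,y,z]
def fit(name,c,pt,ps,z,size=False):
    pt,ps=np.array(pt),np.array(ps)
    for zf in (True,False):
        g=lambda p:(np.r_[p[:3],p[3] if zf else z])
        f=lambda p: np.r_[proj("top",rect(g(p),c))-pt,proj("scene",rect(g(p),c))-ps].ravel()
        s=least_squares(f,[450,-100,0,z]); print(name,"zfree" if zf else "zfix",np.round(g(s.x),3),"rms px",round(np.sqrt(np.mean(s.fun**2)),2))
    P=[tri(a,b) for a,b in zip(pt,ps)]
    print([np.round(q[0],1).tolist() for q in P], "sides",[round(np.linalg.norm(P[i][0]-P[i-1][0]),1) for i in range(4)])
    return g(s.x)
def box(x0,x1,y0,y1): return [(x1,y1),(x1,y0),(x0,y0),(x0,y1)] # FL FR NR NL
E
python3 - <<'E'
from fit import *
t=lambda p:o(p,240,165,0,0); s=lambda p:o(p,298,110,400,0)
fit("plate",box(-80,70,-93,117),t([(43,32),(359,22),(363,241),(47,251)]),s([(788,295),(635,535),(420,432),(583,207)]),10)
fit("board",box(-30,30,-50,50),o([(18,355),(167,337),(182,428),(32,445)],395,195,0,285),o([(390,388),(298,547),(203,505),(298,346)],212,250,200,285),9)
fit("pile",box(-30,30,-50,50),t([(160,92),(323,88),(325,180),(157,178)]),s([(665,345),(585,448),(497,405),(573,294)]),35)
for a,b in (((8,32),(748,45)),((8,104),(683,20))): print("leafend",tri(t([a])[0],s([b])[0]))
E
```

```text
plate zfree [5.43990e+02 1.41183e+02 4.70000e-02 3.54300e+00] rms px 0.52
plate zfix [5.44340e+02 1.39245e+02 4.70000e-02 1.00000e+01] rms px 0.75
[[607.4, 261.4, 3.4], [617.6, 51.0, 4.2], [469.3, 45.7, 3.1], [459.6, 253.0, 5.2]] sides [np.float64(148.1), np.float64(210.6), np.float64(148.3), np.float64(207.5)]
board zfree [ 4.65086e+02 -2.91041e+02  1.45000e-01  5.59000e-01] rms px 0.46
board zfix [ 4.66444e+02 -2.91632e+02  1.45000e-01  9.00000e+00] rms px 0.84
[[487.5, -237.8, 2.6], [501.8, -336.3, 1.0], [442.5, -344.8, -3.3], [428.5, -245.4, 2.2]] sides [np.float64(59.5), np.float64(99.6), np.float64(60.1), np.float64(100.5)]
pile zfree [5.35226e+02 1.25860e+02 2.20000e-02 2.23210e+01] rms px 1.12
pile zfix [5.35988e+02 1.22142e+02 2.30000e-02 3.50000e+01] rms px 1.55
[[564.8, 180.5, 10.2], [567.5, 74.3, 27.0], [506.5, 72.2, 27.5], [502.3, 177.6, 23.2]] sides [np.float64(63.9), np.float64(107.6), np.float64(61.1), np.float64(105.6)]
leafend (array([559.18294645, 256.61190194, 203.26936057]), np.float64(0.5243692598926373))
leafend (array([516.80034961, 255.44717665, 201.48084693]), np.float64(0.3794372497950462))
```

Poses consistent between views (board 60×100, plate 148×210 mm; heights ~7 mm low = calibration bias, within stated error at this baseline). Picking up the board, with the bench found by touch.

```bash
cat >> h.py <<'E'
PI=np.pi; JX,JY,JW=544.2,140.0,0.047
def J(x,y,z): 
    c,s=np.cos(JW),np.sin(JW); return [JX+c*x-s*y,JY+s*x+c*y,z]
def st(msg=""):
    s=bot.get_state(); p=np.array(s["tcp_pos"]); c,n=np.cos(JW),np.sin(JW); d=p[:2]-[JX,JY]
    print(msg,"t%.2f"%s["t"],"tcp",np.round(p,1),"jig",np.round([c*d[0]+n*d[1],-n*d[0]+c*d[1]],1),"F",np.round(s["contact_force"],1),"op %.3f"%s["opening"],"gf",np.round(s["gripper_force"],1)); return s
E
python3 - <<'E'
from h import *
yb=0.145+PI/2; P=np.array([465.6,-291.3])
q=[solve_ik([*P,40],[PI,0,y]) for y in (yb,yb-PI)]; print([None if a is None else np.round(a,2) for a in q])
y=yb if q[0] is not None and (q[1] is None or abs(q[0][5])<abs(q[1][5])) else yb-PI; print("yaw",y)
bot.grip(0.85,40); bot.move_ptp([*P,35],[PI,0,y]); st("above")
h=bot.movel([*P,-12],max_speed=40,threshold=4); s=st("touch %s"%h)
z=s["tcp_pos"][2]; bot.movel([*P,z+3],max_speed=60); bot.grip(0.4,40); st("grip")
bot.movel([*P,z+80]); st("lift")
E
```

```text
[array([-0.69,  0.53, -0.43,  0.61,  0.  ,  0.73]), array([-0.69,  0.53, -0.43,  0.61,  0.  , -2.41])]
yaw 1.7157963267948966
above t2.42 tcp [ 465.7 -292.5   35.6] jig [ -98.8 -428.4] F [ 0.6 -0.4  0.1] op 0.849 gf 0.0
touch True t3.41 tcp [ 465.3 -291.    -8.5] jig [ -99.  -426.8] F [-2.3  0.7  5.2] op 0.853 gf 2.6
grip t3.93 tcp [ 466.1 -291.6   -4.6] jig [ -98.3 -427.5] F [-1.2  0.4  7. ] op 0.686 gf 47.5
lift t4.60 tcp [ 465.1 -290.9   70.9] jig [ -99.2 -426.7] F [-0.7  0.4  0. ] op 0.687 gf 42.9
```

```bash
python3 - <<'E'
from h import *
y=JW+PI/2
bot.move_ptp(J(-10,-13,110),[PI,0,y]); st("above")
bot.movel(J(-10,-13,40)); h=bot.movel(J(-10,-13,22),max_speed=25,threshold=3); s=st("touch %s"%h)
bot.grip(0.80); bot.dwell(0.1); st("open")
z=s["tcp_pos"][2]; bot.movel(J(-10,-13,z+75),max_speed=200)
bot.movel(J(-10,-160,z+75),max_speed=300); bot.dwell(0.2); st("clear")
T,S=avg("top",2),avg("scene",2)
O=np.zeros((600,800,3),np.uint8); O[:570,:400]=crop(T,255,165,40,57,10); O[:480,400:]=crop(S,310,160,50,60,8); cv2.imwrite("pics/c2.png",O)
E
```

```text
above t6.17 tcp [534.9 125.6 109.7] jig [ -9.9 -13.9] F [-0.4 -0.  -0.3] op 0.688 gf 42.9
touch True t7.28 tcp [535.3 126.6  30.2] jig [ -9.5 -12.9] F [ 0.5 -0.5  6.7] op 0.687 gf 46.1
open t7.63 tcp [534.5 126.5  29.3] jig [-10.3 -13. ] F [-0.3  0.1 -0.2] op 0.805 gf 0.0
clear t9.00 tcp [541.3 -19.  104.8] jig [ -10.4 -158.7] F [-0.4 -1.   0.1] op 0.800 gf 0.0
```

View pics/c2.png

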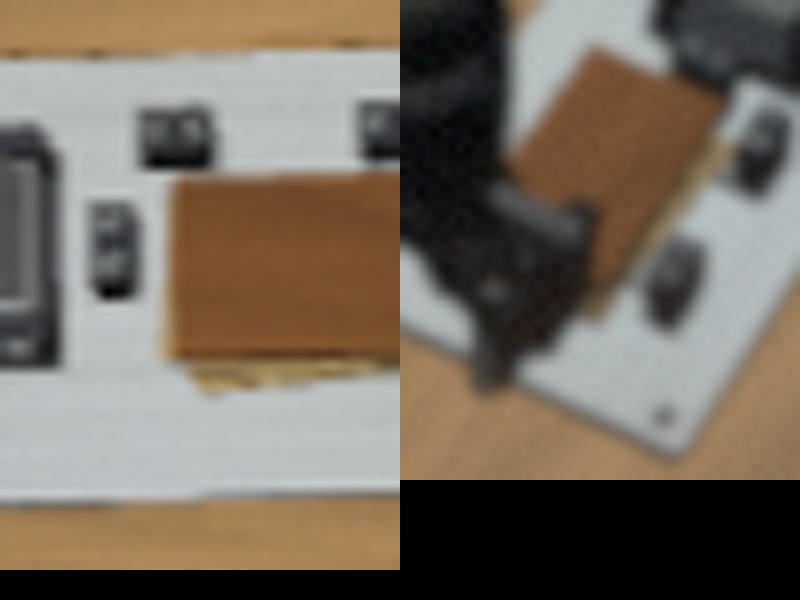

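Board lies neatly on the pile (top crop: brown corner (175,180), a little blank showing left and near side). Now the end push, then the near-side push.

```bash
cat >> h.py <<'E'
def endpush(x,th=8,far=-40):
    bot.grip(0.3); bot.move_ptp(J(x,-112,60),[PI,0,JW+PI/2]); bot.movel(J(x,-112,12),max_speed=120)
    bot.movel(J(x,-90,12),max_speed=80)
    h=bot.movel(J(x,far,12),max_speed=30,threshold=th); st("end %s"%h)
    bot.dwell(0.2); s=st(); return s
def nearpush(y,th=8,far=-25):
    bot.grip(0.6); bot.move_ptp(J(-100,y,60),[PI,0,JW]); bot.movel(J(-100,y,8.5),max_speed=120)
    bot.movel(J(-75,y,8.5),max_speed=80)
    h=bot.movel(J(far,y,8.5),max_speed=30,threshold=th); st("near %s"%h)
    bot.dwell(0.2); s=st(); return s
E
python3 - <<'E'
from h import *
endpush(-4); bot.movel(J(-4,-112,12),max_speed=150); bot.movel(J(-4,-112,60),max_speed=200)
nearpush(0)
E
```

```text
end True t12.01 tcp [542.4  76.1  11.7] jig [ -4.8 -63.8] F [-0.2 -1.6  0.5] op 0.297 gf 1.2
 t12.21 tcp [542.3  76.   11.4] jig [ -4.9 -63.8] F [-0.4 -1.5  1.6] op 0.300 gf 0.9
near True t19.34 tcp [503.1 137.7   7.7] jig [-41.2  -0.4] F [-0.5 -0.6 -0.4] op 0.602 gf 0.0
 t19.54 tcp [502.4 137.7   7.5] jig [-41.8  -0.4] F [ 0.4  0.1 -0.3] op 0.601 gf 0.0
```

```bash
python3 - <<'E'
from h import *
h=bot.movel(J(-30,0,8.5),max_speed=15,threshold=15); st("near2 %s"%h); bot.dwell(.1); st()
bot.movel(J(-100,0,8.5),max_speed=200); bot.movel(J(-100,0,60),max_speed=200); st("up")
T,S=avg("top",2),avg("scene",2)
O=np.zeros((600,800,3),np.uint8); O[:570,:400]=crop(T,255,165,40,57,10); O[:480,400:]=crop(S,310,160,50,60,8); cv2.imwrite("pics/c3.png",O)
E
```

```text
near2 True t20.03 tcp [502.8 137.7   6.9] jig [-41.5  -0.4] F [-0.3  0.3  0.2] op 0.603 gf 0.5
 t20.13 tcp [502.8 137.7   6.9] jig [-41.5  -0.4] F [-0.4  0.1  2.2] op 0.601 gf 1.1
up t20.98 tcp [446.5 135.5  60.9] jig [-97.8   0.1] F [ 0.1 -1.  -0.4] op 0.604 gf 0.0
```

View pics/c3.png

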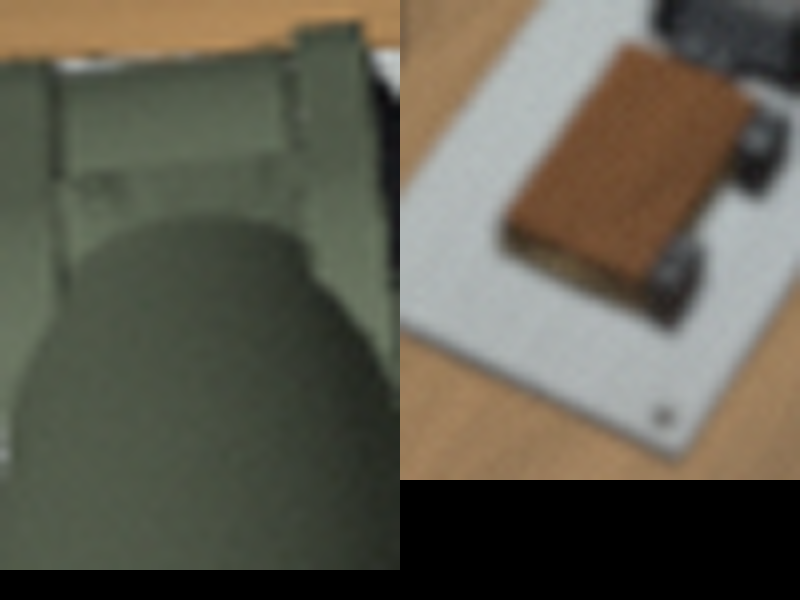

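The scene crop shows the pile flush with both far blocks ((760,140), (680,270)). Second end push, firmer, at jig x=0.

```bash
python3 - <<'E'
from h import *
bot.grip(0.3); bot.movel(J(-100,-112,70),max_speed=300); 
endpush(0,15); h=bot.movel(J(0,-40,12.5),max_speed=15,threshold=20); st("again %s"%h)
bot.movel(J(0,-120,12.5),max_speed=200); bot.movel(J(0,-120,60),max_speed=200); bot.dwell(.1); st("up")
T,S=avg("top",3),avg("scene",3)
O=np.zeros((600,800,3),np.uint8); O[:570,:400]=crop(T,255,165,40,57,10); O[:480,400:]=crop(S,310,160,50,60,8); cv2.imwrite("pics/c4.png",O)
E
```

```text
Traceback (most recent call last):
bench.IKError: the arm cannot follow that straight line within its joint ranges
```

```bash
python3 - <<'E'
from h import *
endpush(0,15); h=bot.movel(J(0,-40,12.5),max_speed=15,threshold=20); st("again %s"%h)
bot.movel(J(0,-120,12.5),max_speed=200); bot.movel(J(0,-120,60),max_speed=200); bot.dwell(.1); st("up")
T,S=avg("top",3),avg("scene",3)
O=np.zeros((600,800,3),np.uint8); O[:570,:400]=crop(T,255,165,40,57,10); O[:480,400:]=crop(S,310,160,50,60,8); cv2.imwrite("pics/c4.png",O)
E
```

```text
end True t27.52 tcp [546.9  78.7  11.9] jig [ -0.2 -61.4] F [ 1.1 -1.7  0.4] op 0.300 gf 0.7
 t27.72 tcp [546.5  78.7  11.5] jig [ -0.6 -61.4] F [-0.1 -0.7 -0.7] op 0.296 gf 0.3
again True t28.35 tcp [545.9  78.2  11.3] jig [ -1.2 -61.8] F [-0.3 -1.4  0.7] op 0.300 gf 0.8
up t29.28 tcp [549.1  20.9  59.3] jig [  -0.7 -119.2] F [-0.3  0.4  0.3] op 0.301 gf 0.0
```

View pics/c4.png

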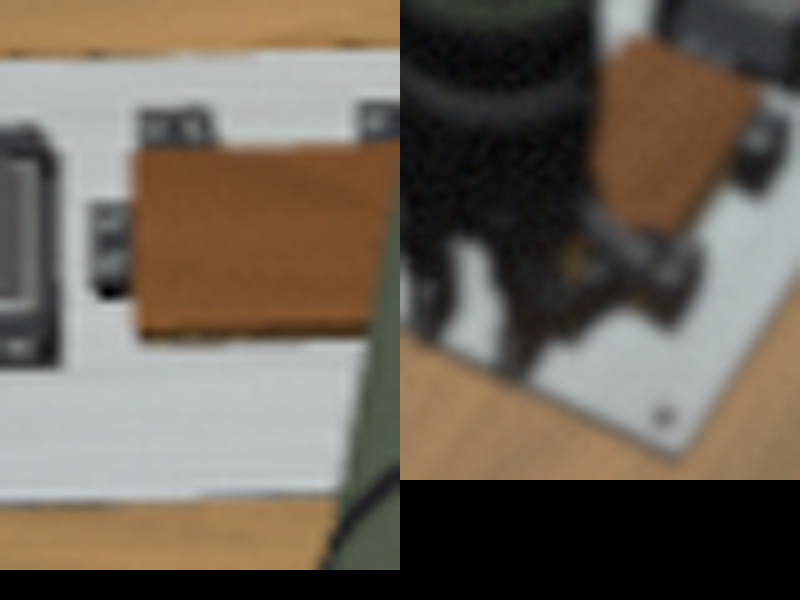

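Both edges look flush (board corner (135,150) meets left stop and far block). One last firm near-side push, then the leaf.

```bash
python3 - <<'E'
from h import *
nearpush(0,14)
bot.movel(J(-100,0,9.5),max_speed=200); bot.grip(0.0)
bot.movel(J(-100,0,60),max_speed=250); st("off")
T,S=avg("top",1),avg("scene",2); cv2.imwrite("pics/c5.png",crop(S,300,150,70,70,8))
for p in (J(-60,60,290),J(0,165,270)):
    print(solve_ik(p,[PI,0,JW+PI/2]))
E
```

```text
near True t35.89 tcp [503.  138.    7.5] jig [-41.3  -0.1] F [-0.6  0.4 -0.3] op 0.605 gf 0.0
 t36.09 tcp [502.7 137.9   7.3] jig [-41.6  -0.1] F [-0.9 -0.  -0.9] op 0.596 gf 0.0
off t37.42 tcp [445.5 135.5  61.1] jig [-98.8   0.1] F [0.1 0.7 0.2] op 0.002 gf 0.0
[ 0.24665129  0.23781254 -0.16209951  1.17088428  0.          1.77044762]
[0.39714892 0.43346913 0.06662057 1.20394776 0.         1.92094524]
```

View pics/c5.png

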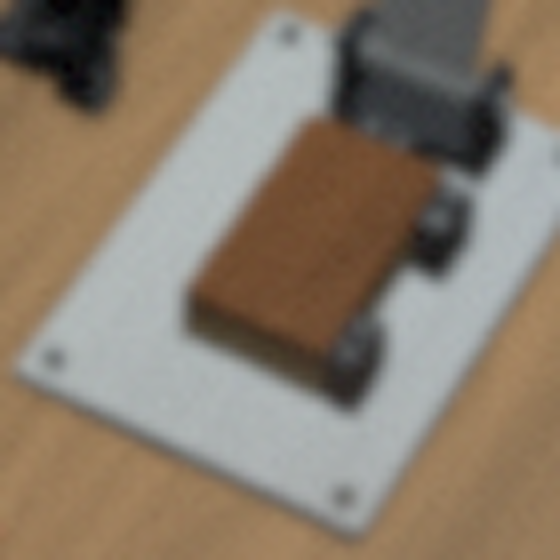

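The pile is square, right end face is clean ((190,300)–(330,380)). Now close the leaf.

```bash
python3 - <<'E'
from h import *
o=[PI,0,JW+PI/2]
bot.move_ptp(J(-85,30,250),o); bot.move_ptp(J(0,160,240),o); bot.movel(J(0,160,182),max_speed=200); st("behind")
def tip(th,r): return J(0,86-r*np.cos(th)+4*np.sin(th)+11, 48.5+r*np.sin(th)+4*np.cos(th))
for th in (1.6,1.4,1.2,1.0,.8,.6,.4,.2,.06):
    r=135+22*np.clip((1.4-th)/1.3,0,1)
    try: bot.movel(tip(th,r),max_speed=110)
    except bot.IKError: bot.move_ptp(tip(th,r),o)
s=st("low")
h=bot.movel(J(0,86-146,44),max_speed=20,threshold=12); s=st("press %s"%h)
E
```

```text
behind t42.62 tcp [536.4 298.8 182.6] jig [ -0.3 159. ] F [0.6 0.8 0.5] op 0.002 gf 0.0
low t46.52 tcp [546.7  80.7  62. ] jig [ -0.3 -59.3] F [ 0.9 -0.1 -0.2] op 0.000 gf 0.0
press True t47.10 tcp [547.5  80.3  52.4] jig [  0.5 -59.8] F [-1.3 -0.4  7.5] op -0.001 gf 4.0
```

Contact exactly at home height (52.5). A sustained press, then retreat and look.

```bash
python3 - <<'E'
from h import *
z=52.4
for d in (0.8,1.6,2.4,3.2):
    h=bot.movel(J(0,-60,z-d),max_speed=10,threshold=35); bot.dwell(.1); s=st("press"); 
    if s["contact_force"][2]>12 or h: break
bot.movel(J(0,-60,120),max_speed=150); bot.move_ptp(J(0,-220,150),[PI,0,JW+PI/2]); bot.dwell(.1); st("clear")
T,S=avg("top",3),avg("scene",3)
O=np.zeros((600,800,3),np.uint8); O[:342,:400]=crop(T,245,165,66,57,6)[:,:396][:342].copy() if 0 else cv2.resize(crop(T,245,165,66,57,6),(400,342)); O[:560,400:]=crop(S,303,145,57,80,7)[:, :399] if 0 else cv2.resize(crop(S,303,145,57,80,7),(400,560)); cv2.imwrite("pics/c6.png",O)
E
```

```text
press t47.45 tcp [547.5  80.3  52.4] jig [  0.5 -59.8] F [-2.5 -0.5  7.8] op 0.004 gf 4.2
press t47.80 tcp [547.6  80.3  52.3] jig [  0.6 -59.8] F [-3.2  0.5 13.7] op -0.001 gf 7.0
clear t49.20 tcp [553.8 -78.4 149. ] jig [  -0.6 -218.7] F [0.5 0.3 0.1] op 0.002 gf 0.0
```

View pics/c6.png

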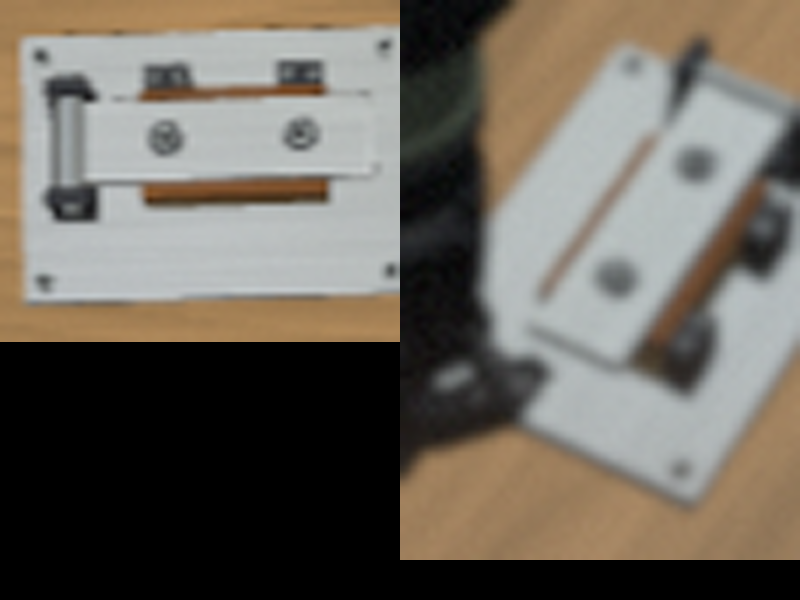

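The leaf lies home over the pile and the board is still flush with the far blocks ((165,90), (300,85)). Handing in.

```bash
python3 -c "
from bench import bot; print(bot.sign_off())"
```

```text
the job is handed in; nothing more can be done
None
```

The job is handed in at about 49 s of the 64 s allowed: cover board on the pile, pile looks flush against the far and left stops in the images, leaf pressed home with about 14 N and left closed; the sign-off gave no verdict.

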